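Unload and weigh-sort potted chokes

ROBOT

A 6-joint arm with a two-finger parallel gripper is mounted at the origin on the work surface. World frame = base frame: x ahead of the robot, y to its left, z up, the work surface at z = 0. Lengths are in mm, angles in degrees, forces in N, time in s.
With the tool pointing down it reaches from about 300 to 850 mm from the base axis. Payload 4.2 kg.
Tool frame: the origin (TCP) lies midway between the tips of the shut fingers; the grasp point (between the pads) lies 19 mm behind it; z points along the fingers, y is the line along which they close (so a half turn about z gives the same grasp; the last joint's range is limited). The gripper opens to 91 mm and grips with 3 to 60 N. Pads are 32 mm wide; open, the fingers measure 118 mm over their backs; the gripper's body (76 mm by 178 mm) begins 60 mm behind the grasp point.
Start: joints at [-76.948, 18.312, 89.639, -0, 72.044, -1.146], TCP at [141.034, -557.452, 213.976] pointing down, gripper open.
Joint ranges: [-177.97, 177.97], [-48.28, 115.42], [12.27, 149.76], [-77.06, 257.06], [2.81, 150.46], [-146.56, 146.56]. Speed limits (degrees/s): [147.25, 147.25, 180, 180, 180, 180].

INTERFACE

Orientations are given as [roll, pitch, yaw] about the fixed x, y, z axes, in that order (R = Rz(yaw) Ry(pitch) Rx(roll)).
In Python, from workcell import env gives the robot as it stands.
- The arm moves only by the tool send_rows, never from a script. Its argument "steps" is a list that holds one entry, the list of rows, each a list of 5 numbers: the shift along the tool's x, y, z scaled (see below), then the turn about the tool's z scaled (see below), then the opening, from 0 (shut) to 1 (fully open). In form: [[[dx, dy, dz, yaw, fingers], ...]]. A call has 1 to 5 rows; each row shifts and turns the commanded pose from where the row before left it, along the tool's axes as they then stand; what a row does not reach is not made up. The controller multiplies each number of a shift by 0.04 m and each number of a turn by 0.12 rad. A row lasts 1/12 s, in which the tool goes at most 41.7 mm and 7.16 degrees, less where a joint would pass 70% of its speed; a pose out of reach is approached as far as the arm can. A call with a number of a shift or a turn outside -1 to 1 is refused whole. A call with a gripper value outside its range is refused whole. The fingers move at their own pace and stop on an object; "squeeze" is the grip in N (left out, the last holds). Time passes only in rows, so rows that do not move let the fingers close. It gives the time, the measured TCP pose, the force, the opening and the grip force at its end, in the units of the state.
- env.state(): the state, without advancing time (a new reading comes with each control period).
- env.grab_frame(name): name is "scene" or "top" or "wrist"; returns a dict with "pixels" (480x640x3 uint8, red, green, blue), "depth" (480x640 float32, mm along the optical axis (not along the pixel's ray), 0 where there is no reading), "intrinsics" (3x3 intrinsics, pixels), "cam_to_world" (4x4, takes a point from camera to world coordinates). Camera axes: x right, y down, z forward; pixel columns grow to the right and rows downward; lengths in mm; the calibration is good to about 2 mm. A picture is of the moment at which its call begins.
- env.job_done(): hands the job in; it is judged then, once.
The state is a dict: "time_s": time; "qpos": joint angles; "qvel": joint speeds; "effort": joint torques, N m; "ee_pos": TCP position; "ee_rot": TCP orientation; "force": force on the tool from outside, world axes, zero at the start; "torque": the same for the moment, N m; "gripper_width": finger opening in mm; "gripper_force": force on a finger pad.
Only numpy, scipy, OpenCV 4.12 (cv2) and the standard library are available. Lean on these libraries where they do the work, as an engineer would, in place of code of your own. Each camera call takes 0.05 s, during which the arm holds its last target. There are 200 camera calls.

TASK

Slide the mould's blue cover fully open, lift out every potted choke that is there and feel its weight: chokes over 300 g are fully filled and go in the green tray, lighter ones have voids and go in the red tray (within 40 g of that limit either tray will do). Each choke must lie flat on its tray's floor, not on the rim or on another choke. When all are sorted slide the cover fully closed, and leave the meter, the mug and the screwdriver where they are.

Things in the scene. Friction and masses are not known exactly. Their poses are not given: they have to be found in the camera images.
- choke_1: potted choke, one of up to six that look alike: black block 48 (x) by 34 (y) by 40 (z) mm, with two brass terminal pads and a yellow stripe on its top (+z); weighs anything from about 120 to 480 g, which cannot be seen; origin at the block's centre. Absent ones are None from the start
- choke_2: potted choke, one of up to six that look alike: black block 48 (x) by 34 (y) by 40 (z) mm, with two brass terminal pads and a yellow stripe on its top (+z); weighs anything from about 120 to 480 g, which cannot be seen; origin at the block's centre. Absent ones are None from the start
- choke_3: potted choke, one of up to six that look alike: black block 48 (x) by 34 (y) by 40 (z) mm, with two brass terminal pads and a yellow stripe on its top (+z); weighs anything from about 120 to 480 g, which cannot be seen; origin at the block's centre. Absent ones are None from the start
- choke_4: potted choke, one of up to six that look alike: black block 48 (x) by 34 (y) by 40 (z) mm, with two brass terminal pads and a yellow stripe on its top (+z); weighs anything from about 120 to 480 g, which cannot be seen; origin at the block's centre. Absent ones are None from the start
- choke_5: potted choke, one of up to six that look alike: black block 48 (x) by 34 (y) by 40 (z) mm, with two brass terminal pads and a yellow stripe on its top (+z); weighs anything from about 120 to 480 g, which cannot be seen; origin at the block's centre. Absent ones are None from the start
- choke_6: potted choke, one of up to six that look alike: black block 48 (x) by 34 (y) by 40 (z) mm, with two brass terminal pads and a yellow stripe on its top (+z); weighs anything from about 120 to 480 g, which cannot be seen; origin at the block's centre. Absent ones are None from the start
- mould: fixed aluminium mould, block 90 (x) by 300 (y) by 30 (z) mm, origin at its underside's centre; six cavities at x = 0, y = -120, -72, -24, 24, 72, 120 mm, each 52 (x) by 38 (y), 18 mm deep. A choke stands in one with its axes along the mould's, centre 32 mm and top 52 mm above the bench (22 mm stands out). Rails 32 mm high along x at y = +-158 mm, from x = -45 to 155 mm
- cover (a joint): blue cover over the cavities, sliding along the mould's +x: 0 m = closed, 0.1 m = fully open, against its stop behind the row; takes about 2 N and stays where left. Plate 84 (x) by 330 (y) mm, centred on the cavities when closed; underside 58 mm and top 63 mm above the bench
- cover_handle (a point): centre of the top edge of the cover's handle, a black upright fin 12 mm thick (x), 70 mm long (y), 28 mm tall, top 91 mm above the bench; axes as the mould's; moves with the cover
- green_tray: fixed shallow green tray, 158 (x) by 168 (y) mm outside, walls 4 mm thick, rim 16 mm and floor 4 mm above the bench; origin at the centre of its underside
- red_tray: the same tray in red
- multimeter: bystander: yellow hand-held meter lying flat, 150 by 75 by 32 mm; origin at the centre of its underside
- mug: bystander: white mug, 80 mm across, 90 mm tall; origin at the centre of its underside
- screwdriver: bystander: screwdriver with an orange handle, about 170 mm long, lying on the bench along its x; origin near its middle, underside
Mind the look-alikes: they are no part of the job. There is more than one size of the green_tray; the job needs the largest.

How it is judged (in metres and radians):
On the way, in this order (a step that is already met when the one before it is completed fails the run):
1. the cover is slid fully open (0.09 m or more) (value of joint cover above 0.09 m), for 0.2 s.
2. every choke present lies at rest in the tray that suits its weight, let go (((x of choke_1 in the frame of green_tray between -0.075 and 0.075 m and y of choke_1 in the frame of green_tray between -0.08 and 0.08 m and z of choke_1 in the frame of green_tray below 0.034 m and contact force between choke_1 and green_tray above 2.5 N) or (x of choke_1 in the frame of red_tray between -0.075 and 0.075 m and y of choke_1 in the frame of red_tray between -0.08 and 0.08 m and z of choke_1 in the frame of red_tray below 0.034 m and contact force between choke_1 and red_tray between 0.8 and 3.4 N)) and ((x of choke_2 in the frame of green_tray between -0.075 and 0.075 m and y of choke_2 in the frame of green_tray between -0.08 and 0.08 m and z of choke_2 in the frame of green_tray below 0.034 m and contact force between choke_2 and green_tray above 2.5 N) or (x of choke_2 in the frame of red_tray between -0.075 and 0.075 m and y of choke_2 in the frame of red_tray between -0.08 and 0.08 m and z of choke_2 in the frame of red_tray below 0.034 m and contact force between choke_2 and red_tray between 0.8 and 3.4 N)) and ((x of choke_3 in the frame of green_tray between -0.075 and 0.075 m and y of choke_3 in the frame of green_tray between -0.08 and 0.08 m and z of choke_3 in the frame of green_tray below 0.034 m and contact force between choke_3 and green_tray above 2.5 N) or (x of choke_3 in the frame of red_tray between -0.075 and 0.075 m and y of choke_3 in the frame of red_tray between -0.08 and 0.08 m and z of choke_3 in the frame of red_tray below 0.034 m and contact force between choke_3 and red_tray between 0.8 and 3.4 N)) and ((x of choke_4 in the frame of green_tray between -0.075 and 0.075 m and y of choke_4 in the frame of green_tray between -0.08 and 0.08 m and z of choke_4 in the frame of green_tray below 0.034 m and contact force between choke_4 and green_tray above 2.5 N) or (x of choke_4 in the frame of red_tray between -0.075 and 0.075 m and y of choke_4 in the frame of red_tray between -0.08 and 0.08 m and z of choke_4 in the frame of red_tray below 0.034 m and contact force between choke_4 and red_tray between 0.8 and 3.4 N)) and ((x of choke_5 in the frame of green_tray between -0.075 and 0.075 m and y of choke_5 in the frame of green_tray between -0.08 and 0.08 m and z of choke_5 in the frame of green_tray below 0.034 m and contact force between choke_5 and green_tray above 2.5 N) or (x of choke_5 in the frame of red_tray between -0.075 and 0.075 m and y of choke_5 in the frame of red_tray between -0.08 and 0.08 m and z of choke_5 in the frame of red_tray below 0.034 m and contact force between choke_5 and red_tray between 0.8 and 3.4 N)) and ((x of choke_6 in the frame of green_tray between -0.075 and 0.075 m and y of choke_6 in the frame of green_tray between -0.08 and 0.08 m and z of choke_6 in the frame of green_tray below 0.034 m and contact force between choke_6 and green_tray above 2.5 N) or (x of choke_6 in the frame of red_tray between -0.075 and 0.075 m and y of choke_6 in the frame of red_tray between -0.08 and 0.08 m and z of choke_6 in the frame of red_tray below 0.034 m and contact force between choke_6 and red_tray between 0.8 and 3.4 N)) and linear speed of each of choke_1, choke_2, choke_3, choke_4, choke_5, choke_6 below 0.02 m/s and contact force between each of choke_1, choke_2, choke_3, choke_4, choke_5, choke_6 and the fingers below 0.1 N), for 0.2 s.
3. the cover is fully closed again (within 8 mm) (value of joint cover below 0.008 m), for 0.2 s.
At the end, for the whole second after the job is handed in: Every choke present lies still on the floor of a tray, released: green if it weighs over about 255 g, red if under about 345 g (so either between); the cover is closed to within 8 mm (all of step 2 and value of joint cover below 0.008 m); the robot touches nothing.
It fails at once if the meter is moved more than 40 mm (distance of multimeter from where it was at the start of the episode above 0.04 m).
It fails at once if the mug is moved more than 40 mm (distance of mug from where it was at the start of the episode above 0.04 m).
It fails at once if the screwdriver is moved more than 40 mm (distance of screwdriver from where it was at the start of the episode above 0.04 m).
Of choke_1, choke_2, choke_3, choke_4, choke_5, choke_6 only 4 to 6 are there at a start; the rules pass over those that are not, and their reading is None.
At some moment in a run one of choke_1, choke_2, choke_3, choke_4, choke_5, choke_6 may be knocked a few centimetres aside while the robot is not near it.
Once in a run the grip may slacken for a moment while it holds something.
It also fails if it takes over 210 s, if anything falls off the work surface, if the arm or the gripper's body presses on something with over 40 N, if the wrist force passes 120 N, or if a joint passes its speed limit or range.

## Working session

There is one attempt and no reset: what is moved stays moved. The work goes in short steps, Python scripts to look and compute and a tool call to move; the robot and the scene stay as the last step left them, time stands still between calls to the robot, and variables do not carry over. Pictures are saved under pics/ and viewed, at most 14 in all, crops included, and the job is handed in when it is done.

Besides the shell and the picture viewer there is one more tool, called after "Call:" by a JSON object that holds its "op" and its "data". send_rows: Moves the arm, as the interface text tells. Shifts and turns lie within -1 to 1; 1 stands for 0.04 m of shift or 0.12 rad of turn. Its arguments: {"type":"object","properties":{"steps":{"type":"array"},"squeeze":{"type":"number"}},"required":["steps"]}

```bash
mkdir -p pics; ls
cat > h.py <<'E'
from workcell import env
import numpy as np, cv2
def grab(n,save=None):
    f=env.grab_frame(n)
    if save: cv2.imwrite('pics/'+save,f['pixels'][:,:,::-1])
    np.savez('/tmp/%s.npz'%n,**f); return f
def pt(f,u,v,z=None):
    K=np.array(f['intrinsics']);T=np.array(f['cam_to_world'])
    r=np.linalg.inv(K)@[u,v,1]
    if z is None: d=f['depth'][int(round(v)),int(round(u))]
    else: d=(z-T[2,3])/(T[:3,:3]@r)[2]
    return T[:3,:3]@(r*d)+T[:3,3]
E
python3 - <<'E'
from h import *
s=env.state();print({k:np.round(v,2) for k,v in s.items()})
f=grab('top','top1.png');g=grab('scene','scene1.png')
print(f['cam_to_world'])
E
```

```text
pics
{'time_s': np.float64(0.0), 'qpos': array([-76.95,  18.35,  89.71,   0.  ,  72.04,  -1.14]), 'qvel': array([-0.01, -0.09, -0.05,  0.01, -0.04,  0.05]), 'effort': array([  0.  , -41.25, -23.2 ,   0.07,   0.05,  -0.  ]), 'ee_pos': array([ 140.92, -556.95,  213.12]), 'ee_rot': array([-179.9,   -0. ,   14.2]), 'force': array([ 0.81, -0.04,  0.84]), 'torque': array([-0.07,  0.02,  0.04]), 'gripper_force': np.float64(0.0), 'gripper_width': np.float64(91.22)}
[[ 1.89331471e-02 -9.89260357e-01  1.44932684e-01  3.38740410e+02]
 [-9.99819048e-01 -1.90007658e-02  9.17782964e-04 -8.42765779e+01]
 [ 1.84590569e-03 -1.44923835e-01 -9.89441092e-01  1.29932897e+03]
 [ 0.00000000e+00  0.00000000e+00  0.00000000e+00  1.00000000e+00]]
```

View pics/top1.png

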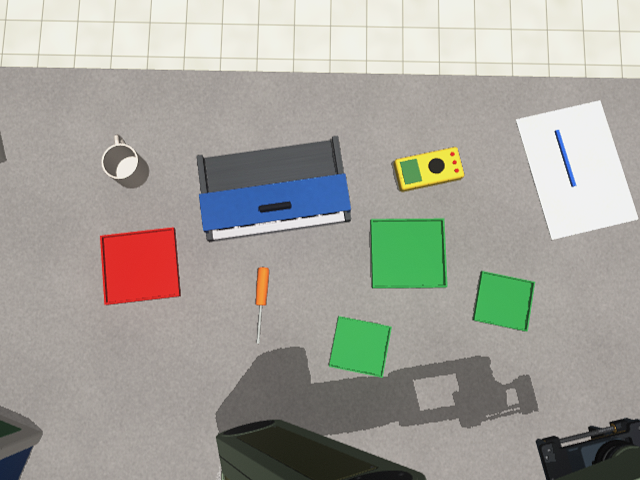

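View pics/scene1.png

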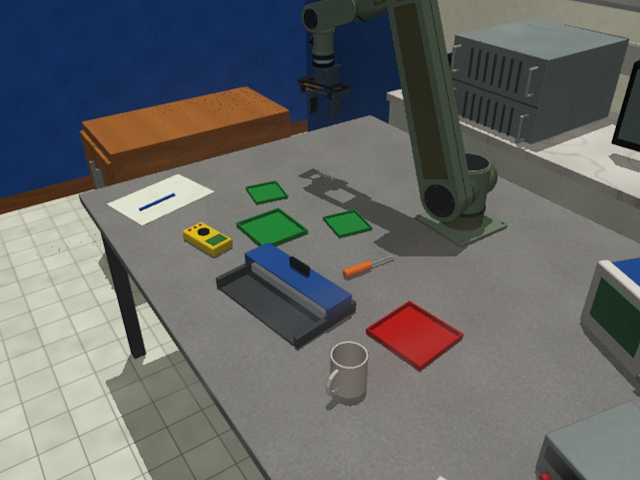

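The top view shows the mould with its blue cover (275,205), with the fin at (275,207) and the rails running up (+x). The red tray is at (140,266).

- **Green tray look-alikes:** (408,254) is the largest; (503,300) and (360,346) are smaller. I choose (408,254).
- **Handle look-alike:** the blue pen at (565,158) is not part of the job.

Next I take a crop and measure.

Run:
```python
from h import *
f=np.load('/tmp/top.npz')
im=cv2.imread('pics/top1.png');cv2.imwrite('pics/c1.png',cv2.resize(im[120:320,180:460],None,fx=2.8,fy=2.8,interpolation=cv2.INTER_CUBIC))
hsv=cv2.cvtColor(im,cv2.COLOR_BGR2HSV)
def comps(lo,hi,n,z,mina=300):
    m=cv2.inRange(hsv,lo,hi);m=cv2.morphologyEx(m,cv2.MORPH_CLOSE,np.ones((5,5)))
    for c in cv2.findContours(m,0,2)[0]:
        if cv2.contourArea(c)<mina: continue
        P=np.array([pt(f,*p,z=z)[:2] for p in c[:,0].astype(float)],np.float32)
        r=cv2.minAreaRect(P);x,y,w,h=cv2.boundingRect(c)
        print(n,np.round(r[0],1),np.round(r[1],1),round(r[2],1),'px',x+w//2,y+h//2)
comps((50,80,40),(75,255,255),'green',16)
comps((0,150,60),(5,255,255),'red',16)
comps((105,120,40),(125,255,255),'blue',63)
comps((20,120,60),(32,255,255),'meter',32)
comps((6,150,60),(18,255,255),'screw',15,100)
```

```text
green [ 300.1 -193. ] [121.4 114. ] 79.6 px 360 347
green [ 406.9 -515.2] [123.4 113.6] 79.3 px 504 301
green [ 511.4 -300.9] [158.2 169.6] 1.7 px 408 253
green [ 702.  -307.3] [52.7 38.1] 13.5 px 411 171
red [470.7 307.4] [158.  169.7] 7.8 px 140 266
blue [ 43.3 520.6] [49.3 79.2] 23.6 px 16 463
blue [613.1   2.7] [ 86.6 329. ] 9.0 px 275 202
meter [ 703.9 -346. ] [ 77.3 152.7] 13.3 px 429 169
screw [430.1  29. ] [24.6 84.2] 87.0 px 262 286
```

View pics/c1.png

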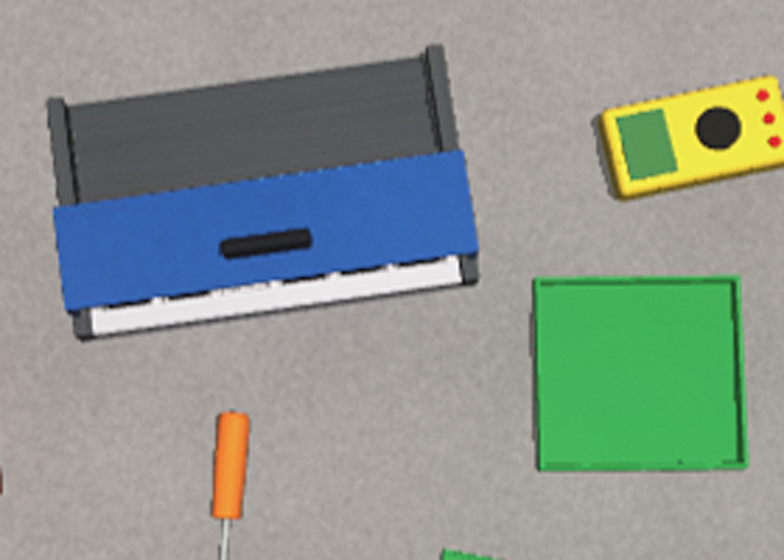

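The crop confirms the choice: fin centre at crop (265,243), largest green tray at crop (640,373), and the mould's rails at both ends.

Run:
```python
from h import *
f=np.load('/tmp/top.npz')
c=lambda u,v:(180+u/2.8,120+v/2.8)
for n,u,v,z in [('railL far',57,99,32),('railL near',83,337,15),('railR far',436,45,32),('railR near',470,282,15),('white nearL',93,334,0),('white nearR',463,284,0),('white topL',93,310,30),('fin',265,243,88),('fin L',222,249,88),('finR',310,238,88)]:
    p=pt(f,*c(u,v),z=z);print(n,p.round(1),pt(f,*c(u,v)).round(1))
```

```text
railL far [725.4 178.   32. ] [725.7 178.3  30.9]
railL near [530.8 150.9  15. ] [528.6 148.2  29.8]
railR far [ 777.5 -132.4   32. ] [ 777.3 -132.4   32.6]
railR near [ 582.4 -163.5   15. ] [ 582.7 -163.5   13.6]
white nearL [535.7 145.6   0. ] [531.3 140.3  29.5]
white nearR [ 583.5 -158.6    0. ] [ 579.6 -157.4   20.7]
white topL [550.8 141.1  30. ] [551.8 142.2  23.9]
fin [596.2   0.   88. ] [ 5.957e+02 -1.000e-01  9.050e+01]
fin L [590.8  33.2  88. ] [590.9  33.2  87.5]
finR [600.8 -34.7  88. ] [606.1 -33.7  63.4]
```

```bash
cat >> h.py <<'E'
def rem(x,y,z,yaw=None):
    """remaining shift in tool axes, units of 40 mm, for a tool pointing down; turn in units"""
    s=env.state();p=np.array(s['ee_pos']);a=np.radians(s['ee_rot'][2])
    d=np.array([x,y,z])-p
    o=[d[0]*np.cos(a)+d[1]*np.sin(a),d[0]*np.sin(a)-d[1]*np.cos(a),-d[2]]
    t=0 if yaw is None else -(yaw-s['ee_rot'][2])/6.8755
    return np.round(np.array(o)/40,2),round(t,2)
def st():
    s=env.state();print(round(s['time_s'],2),np.round(s['ee_pos'],1),np.round(s['ee_rot'],1),'F',np.round(s['force'],2),'w',round(s['gripper_width'],1),round(s['gripper_force'],1))
E
python3 -c "
from h import *
print(rem(596,0,214,99.2))"
```

```text
(array([ 14.44, -10.71,  -0.02]), np.float64(-12.36))
```

Call:
{"op": "send_rows", "data": {"steps": [[[0.72,-0.54,0,0,0.6],[0.72,-0.54,0,0,0.6],[0.72,-0.54,0,0,0.6],[0.72,-0.54,0,0,0.6],[0.72,-0.54,0,0,0.6]]]}}

```text
time_s: 0.52
ee_pos: [254.7, -415.8, 213.6]
ee_rot: [-180.0, 0.0, 14.2]
force: [0.6, -0.7, 0.9]
gripper_width: 60.8
gripper_force: 0.0
```

Call:
{"op": "send_rows", "data": {"steps": [[[0.72,-0.54,0,0,0.6],[0.72,-0.54,0,0,0.6],[0.72,-0.54,0,0,0.6],[0.72,-0.54,0,0,0.6],[0.72,-0.54,0,0,0.6]]]}}

```text
time_s: 0.93
ee_pos: [367.8, -275.7, 213.7]
ee_rot: [-180.0, 0.0, 14.2]
force: [1.0, -0.4, 0.4]
gripper_width: 54.9
gripper_force: 0.0
```

Call:
{"op": "send_rows", "data": {"steps": [[[0.72,-0.54,0,0,0.6],[0.72,-0.54,0,0,0.6],[0.72,-0.54,0,0,0.6],[0.72,-0.54,0,0,0.6],[0.72,-0.54,0,0,0.6]]]}}

```text
time_s: 1.35
ee_pos: [481.0, -135.7, 213.7]
ee_rot: [-180.0, 0.0, 14.2]
force: [-0.0, -0.4, -0.1]
gripper_width: 54.8
gripper_force: 0.0
```

Call:
{"op": "send_rows", "data": {"steps": [[[0.72,-0.54,0,0,0.6],[0.72,-0.54,0,0,0.6],[0.72,-0.54,0,0,0.6],[0.72,-0.52,0,0,0.6],[0.72,-0.5,0,0,0.6]]]}}

```text
time_s: 1.77
ee_pos: [594.6, 2.0, 213.5]
ee_rot: [-180.0, 0.1, 14.2]
force: [0.7, -0.1, 0.5]
gripper_width: 54.5
gripper_force: 0.0
```

Call:
{"op": "send_rows", "data": {"steps": [[[0,0,0,-0.95,0.6],[0,0,0,-0.95,0.6],[0,0,0,-0.95,0.6],[0,0,0,-0.95,0.6],[0,0,0,-0.95,0.6]]]}}

```text
time_s: 2.18
ee_pos: [593.8, 0.5, 213.3]
ee_rot: [-179.9, 0.1, 47.2]
force: [-0.8, 0.2, 0.0]
gripper_width: 54.6
gripper_force: 0.0
```

Call:
{"op": "send_rows", "data": {"steps": [[[0,0,0,-0.95,0.6],[0,0,0,-0.95,0.6],[0,0,0,-0.95,0.6],[0,0,0,-0.95,0.6],[0,0,0,-0.95,0.6]]]}}

```text
time_s: 2.6
ee_pos: [593.8, 0.3, 213.4]
ee_rot: [-179.9, 0.0, 79.8]
force: [0.3, 1.1, -0.6]
gripper_width: 54.6
gripper_force: 0.0
```

Call:
{"op": "send_rows", "data": {"steps": [[[0,0,0,-0.95,0.6],[0,0,0,-0.95,0.6],[0,0,0,-0.95,0.6],[0,0,0,0,0.6]]]}}

```text
time_s: 2.93
ee_pos: [593.8, 0.3, 213.4]
ee_rot: [-179.9, -0.0, 99.2]
force: [-0.2, -0.3, 0.1]
gripper_width: 54.7
gripper_force: 0.0
```

```bash
python3 -c "
from h import *
st();print(rem(596,0,110,99.2));f=grab('wrist','w1.png')"
```

```text
2.93 [5.938e+02 3.000e-01 2.134e+02] [-179.9   -0.    99.2] F [-0.17 -0.31  0.07] w 54.7 0.0
(array([-0.02,  0.05,  2.59]), np.float64(0.0))
```

View pics/w1.png

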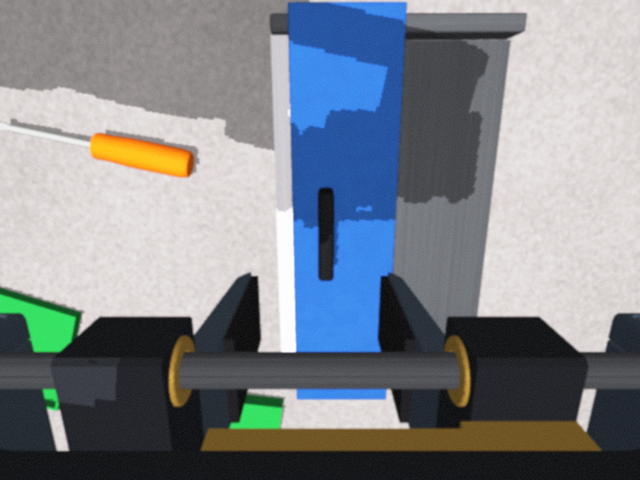

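Call:
{"op": "send_rows", "data": {"steps": [[[0,0.05,0.9,0,0.6],[0,0,0.9,0,0.6],[0,0,0.9,0,0.6],[0,0,0.86,0,0.6],[0,0,0,0,0.6]]]}}

```text
time_s: 3.4
ee_pos: [592.1, 0.5, 65.8]
ee_rot: [-179.4, -0.1, 99.0]
force: [-0.3, 0.1, -0.5]
gripper_width: 54.5
gripper_force: 0.0
```

Call:
{"op": "send_rows", "data": {"steps": [[[0,0,0,0,0],[0,0,0,0,0],[0,0,0,0,0],[0,0,0,0,0],[0,0,0,0,0]]], "squeeze": 20}}

```text
time_s: 3.82
ee_pos: [596.9, 0.6, 73.1]
ee_rot: [179.8, 0.0, 99.1]
force: [-0.5, -0.7, 0.1]
gripper_width: 24.0
gripper_force: 0.0
```

Call:
{"op": "send_rows", "data": {"steps": [[[0,0.4,0,0,0],[0,0.4,0,0,0],[0,0.4,0,0,0],[0,0.4,0,0,0],[0,0.4,0,0,0]]]}}

```text
time_s: 4.23
ee_pos: [674.6, 13.7, 72.5]
ee_rot: [-179.9, -0.0, 99.2]
force: [-3.2, 0.6, 1.9]
gripper_width: 11.8
gripper_force: 20.0
```

```bash
python3 -c "
from h import *
st()"
```

```text
4.23 [674.6  13.7  72.5] [-179.9   -0.    99.2] F [-3.2   0.58  1.93] w 11.8 20.0
```

Call:
{"op": "send_rows", "data": {"steps": [[[0,0.2,0,0,0],[0,0.2,0,0,0],[0,0,0,0,0]]]}}

```text
time_s: 4.48
ee_pos: [684.2, 15.3, 72.3]
ee_rot: [-179.1, -0.1, 99.1]
force: [-17.4, -1.8, 13.6]
gripper_width: 12.2
gripper_force: 20.0
```

Call:
{"op": "send_rows", "data": {"steps": [[[0,0.1,0,0,0],[0,0,0,0,0]]]}}

```text
time_s: 4.65
ee_pos: [684.2, 15.3, 72.2]
ee_rot: [-178.6, -0.1, 99.1]
force: [-24.3, -2.2, 16.2]
gripper_width: 12.0
gripper_force: 20.0
```

Call:
{"op": "send_rows", "data": {"steps": [[[0,-0.12,0,0,0],[0,0,0,0,0.6],[0,0,0,0,0.6],[0,0,-0.5,0,0.6],[0,0,-0.9,0,0.6]]]}}

```text
time_s: 5.07
ee_pos: [687.6, 15.4, 123.7]
ee_rot: [-179.5, -0.1, 99.1]
force: [0.7, 0.2, -1.0]
gripper_width: 36.0
gripper_force: 0.0
```

Call:
{"op": "send_rows", "data": {"steps": [[[-0.4,-0.4,-0.9,0,0.6],[-0.4,-0.4,-0.9,0,0.6],[-0.4,-0.4,-0.8,0,0.6],[-0.4,-0.4,-0.8,0,0.6],[-0.4,-0.4,-0.8,0,0.6]]]}}

```text
time_s: 5.48
ee_pos: [623.9, -76.2, 296.2]
ee_rot: [179.9, 0.1, 99.1]
force: [0.8, -0.9, 0.2]
gripper_width: 54.4
gripper_force: 0.0
```

Call:
{"op": "send_rows", "data": {"steps": [[[-0.4,-0.2,-0.8,0,0.6],[-0.4,0,-0.8,0,0.6],[0,0,0,0,0.6],[0,0,0,0,0.6]]]}}

```text
time_s: 5.82
ee_pos: [622.3, -109.2, 360.6]
ee_rot: [179.7, 0.1, 99.0]
force: [-0.4, -0.4, -0.7]
gripper_width: 55.1
gripper_force: 0.0
```

```bash
python3 -c "
from h import *
st();f=grab('wrist','w2.png');np.savez('/tmp/w2.npz',**f)"
```

```text
5.82 [ 622.3 -109.2  360.6] [1.797e+02 1.000e-01 9.900e+01] F [-0.37 -0.38 -0.66] w 55.1 0.0
```

View pics/w2.png

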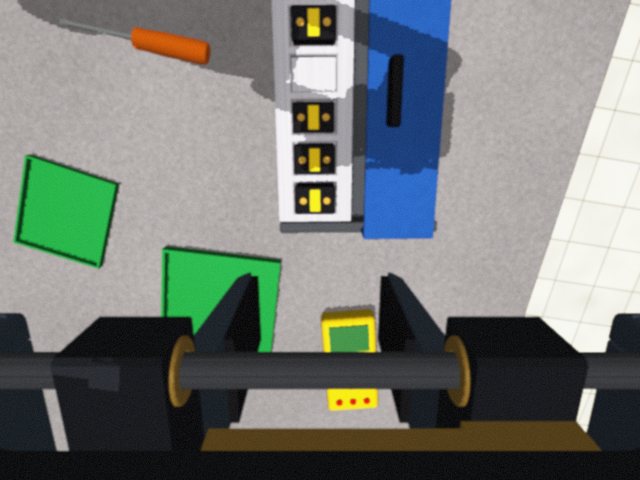

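Wrist view: chokes stand at (315,200), (314,160), (313,117) and (314,22). The cavity at (313,73) is empty, the sixth is out of frame, and the cover is open.

Run:
```python
from h import *
f=np.load('/tmp/w2.npz')
P=[]
for (u,v),y in zip([(315,200),(314,160),(313,117.5),(314,22.5)],[-120,-72,-24,72]):
    p=pt(f,u,v,z=52);print(p.round(1),pt(f,u,v).round(1));P.append((y,*p[:2]))
P=np.array(P)
a=np.polyfit(P[:,0],P[:,1:],1);print(a,np.degrees(np.arctan2(-a[0,0],a[0,1])))
im=cv2.imread('pics/w2.png');cv2.imwrite('pics/c2.png',cv2.resize(im[0:240,230:460],None,fx=2.5,fy=2.5))
t=np.load('/tmp/top.npz')
```

```text
[ 620.8 -119.2   52. ] [ 620.8 -118.8   54. ]
[612.5 -73.   52. ] [612.4 -72.8  53.2]
[604.1 -26.6  52. ] [604.1 -26.6  51.5]
[590.6  68.3  52. ] [590.6  68.3  52.3]
[[-1.57146441e-01  9.77169215e-01]
 [ 6.01340863e+02 -2.42644873e+00]] 9.135971569571849
```

```bash
cat >> h.py <<'E'
def cav(y): return 601-0.159*y,-1+0.987*y
def slot(t,a,b):
    c={'g':(511.4,-300.9),'r':(470.7,307.4)}[t]
    return c[0]+.987*a-.159*b,c[1]+.159*a+.987*b
def weigh(n=10):
    F=[];
    for i in range(n): env.grab_frame('top'); F.append(env.state()['force'])
    F=np.array(F);print('F',F.mean(0).round(2),'sd',F.std(0).round(2),'w',round(env.state()['gripper_width'],1))
E
python3 -c "
from h import *
weigh();st();print(rem(*cav(-120),34,99.1))"
```

```text
F [-0.15  0.1  -0.36] sd [0.47 0.35 0.63] w 54.6
6.37 [ 621.4 -107.9  357.8] [-180.    -0.    99.1] F [-0.14  0.37 -1.01] w 54.6 0.0
(array([-0.28, -0.08,  8.09]), np.float64(0.0))
```

Call:
{"op": "send_rows", "data": {"steps": [[[-0.28,-0.08,0.9,0,0.7],[0,0,0.9,0,0.7],[0,0,0.9,0,0.7],[0,0,0.9,0,0.7],[0,0,0.9,0,0.7]]]}}

```text
time_s: 6.78
ee_pos: [619.8, -119.7, 176.7]
ee_rot: [180.0, 0.0, 99.1]
force: [0.8, 0.1, -0.1]
gripper_width: 63.8
gripper_force: 0.0
```

Call:
{"op": "send_rows", "data": {"steps": [[[0,0,0.9,0,0.7],[0,0,0.9,0,0.7],[0,0,0,0,0.7],[0,0,0,0,0.7]]]}}

```text
time_s: 7.12
ee_pos: [619.1, -119.4, 104.9]
ee_rot: [-179.8, -0.1, 99.1]
force: [0.6, -0.3, 0.7]
gripper_width: 63.9
gripper_force: 0.0
```

```bash
python3 -c "
from h import *
st();print(rem(*cav(-120),34,99.1));grab('wrist','w3.png')"
```

```text
7.12 [ 619.1 -119.4  104.9] [-1.798e+02 -1.000e-01  9.910e+01] F [ 0.63 -0.26  0.71] w 63.9 0.0
(array([-0.  ,  0.02,  1.77]), np.float64(0.0))
```

View pics/w3.png

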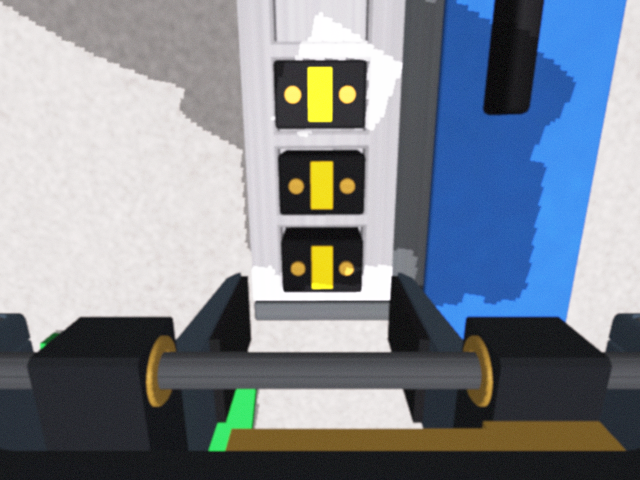

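Close view: three chokes at (322,265), (321,185) and (320,95), centred between the fingers in x.

```bash
python3 -c "
from h import *
f=np.load('/tmp/wrist.npz')
for p in [(322,240),(322,290),(298,268),(346,268),(296,186),(347,186),(292,95),(347,95)]: print(pt(f,*p,z=52).round(1),pt(f,*p).round(1))
for y in(-120,-72,-24):print(cav(y))"
```

```text
[ 618.1 -103.1   52. ] [ 618.2 -103.3   51.3]
[ 623.1 -133.7   52. ] [ 623.2 -134.    51.3]
[ 607.  -122.2   52. ] [ 607.  -121.4   54.2]
[ 634.8 -117.7   52. ] [ 634.5 -117.    54. ]
[599.  -74.7  52. ] [599.  -74.5  53.6]
[626.8 -70.3  52. ] [626.5 -69.8  55.1]
[590.2 -28.3  52. ] [590.3 -28.4  53.4]
[618.3 -23.8  52. ] [618.2 -24.   54.5]
(620.08, -119.44)
(612.448, -72.064)
(604.816, -24.688)
```

Call:
{"op": "send_rows", "data": {"steps": [[[0,0.03,0.7,0,0.7],[0,0,0.7,0,0.7],[0,0,0.37,0,0.7],[0,0,0,0,0.7],[0,0,0,0,0.2]]], "squeeze": 40}}

```text
time_s: 7.58
ee_pos: [622.9, -119.8, 37.6]
ee_rot: [179.8, 0.1, 99.1]
force: [-0.5, -0.2, 0.9]
gripper_width: 59.5
gripper_force: 0.0
```

Call:
{"op": "send_rows", "data": {"steps": [[[0,0,0,0,0.2],[0,0,0,0,0.2],[0,0,0,0,0.2]]]}}

```text
time_s: 7.83
ee_pos: [622.5, -120.0, 38.1]
ee_rot: [179.8, 0.1, 99.1]
force: [-3.0, -0.7, 7.6]
gripper_width: 47.9
gripper_force: 40.0
```

Call:
{"op": "send_rows", "data": {"steps": [[[0,0,-0.4,0,0.2],[0,0,-0.7,0,0.2],[0,0,-0.9,0,0.2],[0,0,-0.5,0,0.2],[0,0,0,0,0.2]]]}}

```text
time_s: 8.25
ee_pos: [624.8, -120.2, 141.8]
ee_rot: [179.3, 0.3, 99.1]
force: [1.1, 0.1, -1.6]
gripper_width: 47.1
gripper_force: 40.0
```

```bash
python3 -c "
from h import *
weigh();st()
for t in 'gr': print(t,rem(*slot(t,38,-48),130,99.1))"
```

```text
F [-0.22  0.07 -2.52] sd [0.7  0.5  0.48] w 47.7
8.75 [ 620.9 -119.4  134.3] [-179.9   -0.    99.1] F [-0.52  0.08 -2.83] w 47.7 40.0
g (array([-5.25, -2.47,  0.11]), np.float64(0.0))
r (array([ 9.93, -1.07,  0.11]), np.float64(0.0))
```

Call:
{"op": "send_rows", "data": {"steps": [[[0.9,-0.1,0,0,0.2],[0.9,-0.1,0,0,0.2],[0.9,-0.1,0,0,0.2],[0.9,-0.1,0,0,0.2],[0.9,-0.1,0,0,0.2]]]}}

```text
time_s: 9.17
ee_pos: [572.2, 56.5, 135.0]
ee_rot: [-180.0, -0.0, 99.1]
force: [0.6, 0.5, -2.9]
gripper_width: 47.7
gripper_force: 40.0
```

Call:
{"op": "send_rows", "data": {"steps": [[[0.9,-0.1,0,0,0.2],[0.9,-0.1,0,0,0.2],[0.9,-0.1,0,0,0.2],[0.9,-0.1,0,0,0.2],[0.9,-0.1,0,0,0.2]]]}}

```text
time_s: 9.58
ee_pos: [524.0, 231.2, 135.1]
ee_rot: [-180.0, 0.0, 99.1]
force: [1.2, -0.4, -2.8]
gripper_width: 47.7
gripper_force: 40.0
```

Call:
{"op": "send_rows", "data": {"steps": [[[0.93,-0.07,0,0,0.2],[0,0,0.8,0,0.2],[0,0,0.8,0,0.2],[0,0,0,0,0.2],[0,0,0,0,0.2]]]}}

```text
time_s: 10.0
ee_pos: [514.8, 265.4, 69.9]
ee_rot: [-179.7, 0.1, 99.1]
force: [-0.2, 1.5, -1.5]
gripper_width: 48.1
gripper_force: 40.0
```

```bash
python3 -c "
from h import *
st();print(rem(*slot('r',38,-48),31,99.1))"
```

```text
10.0 [514.8 265.4  69.9] [-1.797e+02  1.000e-01  9.910e+01] F [-0.22  1.54 -1.46] w 48.1 40.0
(array([0.01, 0.03, 0.97]), np.float64(0.0))
```

Call:
{"op": "send_rows", "data": {"steps": [[[0,0.03,0.5,0,0.2],[0,0,0.3,0,0.2],[0,0,0.17,0,0.2],[0,0,0,0,0.2],[0,0,0,0,0.2]]]}}

```text
time_s: 10.42
ee_pos: [518.3, 266.2, 33.7]
ee_rot: [179.9, -0.0, 99.1]
force: [0.8, 0.6, -1.4]
gripper_width: 48.0
gripper_force: 40.0
```

Call:
{"op": "send_rows", "data": {"steps": [[[0,0,0,0,0.65],[0,0,0,0,0.65],[0,0,0,0,0.65],[0,0,-0.5,0,0.65],[0,0,-0.9,0,0.65]]]}}

```text
time_s: 10.83
ee_pos: [514.8, 264.9, 86.1]
ee_rot: [-179.6, 0.1, 99.1]
force: [0.4, 0.1, -0.5]
gripper_width: 59.4
gripper_force: 0.0
```

Call:
{"op": "send_rows", "data": {"steps": [[[0,0,-0.9,0,0.7],[0,0,-0.2,0,0.7],[0,0,0,0,0.7],[0,0,0,0,0.7],[0,0,0,0,0.7]]]}}

```text
time_s: 11.25
ee_pos: [516.2, 265.6, 131.0]
ee_rot: [-179.8, 0.1, 99.1]
force: [0.2, -0.5, -0.4]
gripper_width: 63.8
gripper_force: 0.0
```

```bash
python3 -c "
from h import *
weigh(12);st();print(rem(*cav(72),70,99.1));grab('wrist');grab('top','t2.png')"
```

```text
F [ 0.09 -0.22 -0.18] sd [0.42 0.6  0.49] w 63.9
11.85 [517.3 266.1 132.4] [-180.     0.    99.1] F [-0.02  0.16  0.62] w 63.9 0.0
(array([-5.13,  1.01,  1.56]), np.float64(0.0))
```

View pics/t2.png

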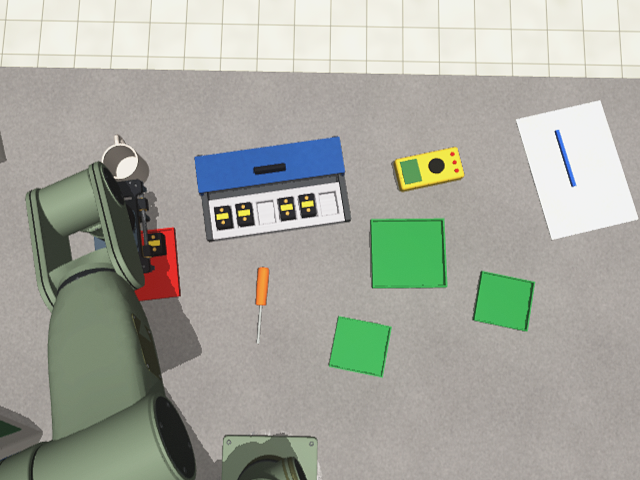

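The top view shows four chokes left in the mould at (223,216), (244,214), (287,208) and (307,205). The first lies in the red tray at (155,243).

Call:
{"op": "send_rows", "data": {"steps": [[[-0.8,0.2,0,0,0.7],[-0.8,0.2,0,0,0.7],[-0.8,0.2,0.1,0,0.7],[-0.8,0.2,0.1,0,0.7],[-0.73,0.21,0.1,0,0.7]]]}}

```text
time_s: 12.37
ee_pos: [582.5, 115.7, 120.6]
ee_rot: [180.0, 0.0, 99.1]
force: [-0.7, 1.0, 0.6]
gripper_width: 63.7
gripper_force: 0.0
```

Call:
{"op": "send_rows", "data": {"steps": [[[0,0,0.6,0,0.7],[0,0,0.6,0,0.7],[0,0,0,0,0.7],[0,0,0,0,0.7]]]}}

```text
time_s: 12.7
ee_pos: [581.2, 117.1, 71.7]
ee_rot: [-179.8, 0.0, 99.1]
force: [1.0, -0.1, 0.7]
gripper_width: 64.0
gripper_force: 0.0
```

```bash
python3 -c "
from h import *
st();print(rem(*cav(120),36,99.1))
f=grab('wrist');im=f['pixels'].copy();cv2.imwrite('pics/c4.png',im[:,:,::-1])"
```

```text
12.7 [581.2 117.1  71.7] [-179.8    0.    99.1] F [ 1.03 -0.05  0.66] w 64.0 0.0
(array([0.01, 0.02, 0.89]), np.float64(-0.0))
```

View pics/c4.png

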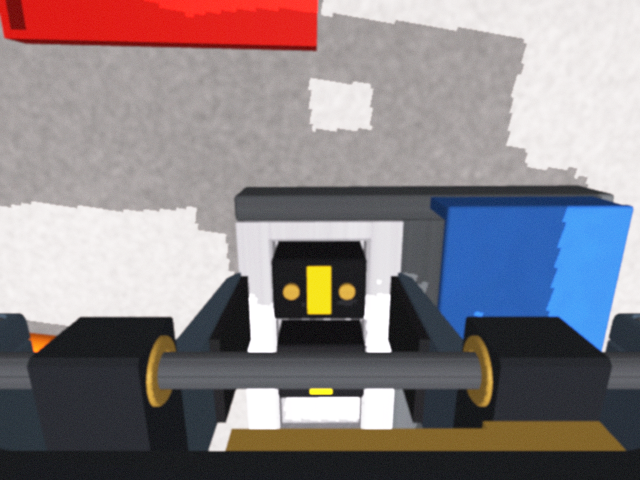

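The end choke at (319,290) is centred between the fingers, so I grasp it.

Call:
{"op": "send_rows", "data": {"steps": [[[0,0.02,0.5,0,0.7],[0,0,0.39,0,0.7],[0,0,0,0,0.7],[0,0,0,0,0.2],[0,0,0,0,0.2]]]}}

```text
time_s: 13.17
ee_pos: [583.9, 118.0, 38.7]
ee_rot: [179.8, -0.0, 99.1]
force: [-2.6, 0.3, -0.8]
gripper_width: 53.1
gripper_force: 0.8
```

Call:
{"op": "send_rows", "data": {"steps": [[[0,0,0,0,0.2],[0,0,0,0,0.2],[0,0,0,0,0.2]]]}}

```text
time_s: 13.42
ee_pos: [582.8, 117.7, 38.5]
ee_rot: [180.0, -0.0, 99.1]
force: [-4.1, 0.4, 5.4]
gripper_width: 47.6
gripper_force: 40.0
```

Call:
{"op": "send_rows", "data": {"steps": [[[0,0,-0.4,0,0.2],[0,0,-0.7,0,0.2],[0,0,-0.9,0,0.2],[0,0,-0.5,0,0.2],[0,0,0,0,0.2]]]}}

```text
time_s: 13.83
ee_pos: [586.3, 118.1, 142.1]
ee_rot: [179.3, -0.0, 99.1]
force: [1.2, 0.4, -3.8]
gripper_width: 47.4
gripper_force: 40.0
```

Call:
{"op": "send_rows", "data": {"steps": [[[0,0,0,0,0.2],[0,0,0,0,0.2],[0,0,0,0,0.2],[0,0,0,0,0.2],[0,0,0,0,0.2]]]}}

```text
time_s: 14.25
ee_pos: [582.1, 117.3, 135.3]
ee_rot: [-179.8, 0.0, 99.1]
force: [-0.6, -0.3, -3.2]
gripper_width: 47.7
gripper_force: 40.0
```

```bash
python3 -c "
from h import *
weigh();st()
print('g',rem(*slot('g',38,48),130,99.1));print('r',rem(*slot('r',38,0),130,99.1))"
```

```text
F [-0.43  0.24 -4.13] sd [0.61 0.71 0.45] w 47.8
14.75 [582.8 117.5 136.9] [180.    0.   99.1] F [-1.04 -0.44 -4.38] w 47.8 40.0
g (array([-8.84, -2.47,  0.17]), np.float64(0.0))
r (array([ 5.13, -1.07,  0.17]), np.float64(0.0))
```

Force is about 4.0 N (roughly 400 g), so this one goes to green.

Call:
{"op": "send_rows", "data": {"steps": [[[-0.8,-0.22,0,0,0.2],[-0.8,-0.22,0,0,0.2],[-0.8,-0.22,0,0,0.2],[-0.8,-0.22,0,0,0.2],[-0.8,-0.22,0,0,0.2]]]}}

```text
time_s: 15.17
ee_pos: [564.4, -48.9, 137.1]
ee_rot: [180.0, 0.0, 99.1]
force: [0.9, -0.8, -3.8]
gripper_width: 47.5
gripper_force: 40.0
```

Call:
{"op": "send_rows", "data": {"steps": [[[-0.8,-0.22,0,0,0.2],[-0.8,-0.22,0,0,0.2],[-0.8,-0.22,0,0,0.2],[-0.8,-0.22,0,0,0.2],[-0.8,-0.22,0,0,0.2]]]}}

```text
time_s: 15.58
ee_pos: [546.3, -214.1, 137.1]
ee_rot: [180.0, 0.0, 99.1]
force: [0.6, -0.1, -4.1]
gripper_width: 47.6
gripper_force: 40.0
```

Call:
{"op": "send_rows", "data": {"steps": [[[-0.84,-0.27,0,0,0.2],[0,0,0.8,0,0.2],[0,0,0.8,0,0.2],[0,0,0,0,0.2],[0,0,0,0,0.2]]]}}

```text
time_s: 16.0
ee_pos: [539.9, -246.8, 71.7]
ee_rot: [-179.8, -0.1, 99.1]
force: [0.3, 0.4, -3.3]
gripper_width: 47.9
gripper_force: 40.0
```

```bash
python3 -c "
from h import *
st();print(rem(*slot('g',38,48),31,99.1))"
```

```text
16.0 [ 539.9 -246.8   71.7] [-1.798e+02 -1.000e-01  9.910e+01] F [ 0.31  0.36 -3.28] w 47.9 40.0
(array([-0.02,  0.03,  1.02]), np.float64(-0.0))
```

Call:
{"op": "send_rows", "data": {"steps": [[[-0.02,0.03,0.5,0,0.2],[0,0,0.3,0,0.2],[0,0,0.2,0,0.2],[0,0,0,0,0.2],[0,0,0,0,0.2]]]}}

```text
time_s: 16.42
ee_pos: [543.5, -248.0, 34.2]
ee_rot: [179.9, 0.1, 99.1]
force: [0.1, -0.4, -3.6]
gripper_width: 47.5
gripper_force: 40.0
```

Call:
{"op": "send_rows", "data": {"steps": [[[0,0,0,0,0.65],[0,0,0,0,0.65],[0,0,0,0,0.65],[0,0,-0.5,0,0.65],[0,0,-0.9,0,0.65]]]}}

```text
time_s: 16.83
ee_pos: [540.3, -246.9, 86.7]
ee_rot: [-179.6, -0.2, 99.1]
force: [1.2, -0.7, -0.5]
gripper_width: 59.4
gripper_force: 0.0
```

Call:
{"op": "send_rows", "data": {"steps": [[[0,0,-0.9,0,0.7],[0,0,-0.2,0,0.7],[0,0,0,0,0.7],[0,0,0,0,0.7],[0,0,0,0,0.7]]]}}

```text
time_s: 17.25
ee_pos: [541.6, -247.5, 131.5]
ee_rot: [-179.9, -0.1, 99.1]
force: [-0.9, 0.3, 0.1]
gripper_width: 63.9
gripper_force: 0.0
```

```bash
python3 -c "
from h import *
st();print(rem(*cav(-72),70,99.1));f=grab('wrist','w5.png');np.savez('/tmp/w5.npz',**f)"
```

```text
17.25 [ 541.6 -247.5  131.5] [-1.799e+02 -1.000e-01  9.910e+01] F [-0.87  0.26  0.07] w 63.9 0.0
(array([4.05, 2.44, 1.54]), np.float64(0.0))
```

View pics/w5.png

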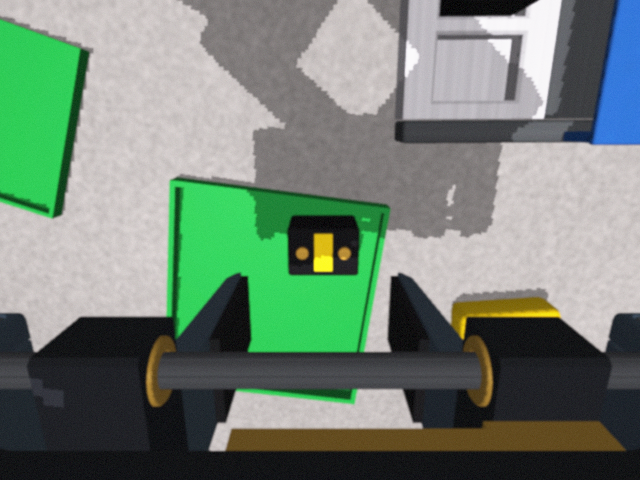

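The choke lies flat in the green tray at (323,245). Next is the cavity at -72.

Call:
{"op": "send_rows", "data": {"steps": [[[0.8,0.48,0,0,0.7],[0.8,0.48,0,0,0.7],[0.8,0.48,0,0,0.7],[0.8,0.48,0.1,0,0.7],[0.85,0.52,0.2,0,0.7]]]}}

```text
time_s: 17.72
ee_pos: [613.3, -71.2, 119.9]
ee_rot: [-179.9, -0.0, 99.1]
force: [-0.2, -0.5, -0.1]
gripper_width: 64.2
gripper_force: 0.0
```

Call:
{"op": "send_rows", "data": {"steps": [[[0,0,0.6,0,0.7],[0,0,0.6,0,0.7],[0,0,0,0,0.7],[0,0,0,0,0.7],[0,0,0,0,0.7]]]}}

```text
time_s: 18.13
ee_pos: [613.5, -72.9, 73.0]
ee_rot: [-180.0, 0.0, 99.1]
force: [0.4, 0.4, 0.7]
gripper_width: 63.6
gripper_force: 0.0
```

```bash
cat >> h.py <<'E'
def yellow(f,ylo,yhi):
    """world centres of yellow stripes (choke tops) seen by the wrist camera"""
    hsv=cv2.cvtColor(f['pixels'],cv2.COLOR_RGB2HSV)
    m=cv2.inRange(hsv,(22,120,90),(34,255,255))
    for c in cv2.findContours(m,0,2)[0]:
        if cv2.contourArea(c)<40: continue
        (u,v),wh,_=cv2.minAreaRect(c);print('stripe px',round(u),round(v),np.round(wh),pt(f,u,v).round(1))
E
python3 -c "
from h import *
st();print(rem(*cav(-72),36,99.1),cav(-72),cav(-24),cav(72));yellow(grab('wrist'),0,0)"
```

```text
18.13 [613.5 -72.9  73. ] [-180.     0.    99.1] F [0.44 0.37 0.69] w 63.6 0.0
(array([ 0.02, -0.02,  0.93]), np.float64(-0.0)) (612.448, -72.064) (604.816, -24.688) (589.552, 70.064)
stripe px 318 286 [49. 25.] [612.7 -72.1  52.2]
stripe px 316 194 [56. 27.] [604.4 -25.4  52.3]
```

Call:
{"op": "send_rows", "data": {"steps": [[[0.02,-0.02,0.5,0,0.7],[0,0,0.43,0,0.7],[0,0,0,0,0.7],[0,0,0,0,0.2],[0,0,0,0,0.2]]]}}

```text
time_s: 18.6
ee_pos: [613.5, -72.4, 37.3]
ee_rot: [179.8, 0.1, 99.1]
force: [-0.6, 0.2, -0.7]
gripper_width: 53.4
gripper_force: 0.0
```

Call:
{"op": "send_rows", "data": {"steps": [[[0,0,0,0,0.2],[0,0,0,0,0.2],[0,0,0,0,0.2]]]}}

```text
time_s: 18.85
ee_pos: [613.2, -72.3, 37.4]
ee_rot: [179.9, 0.1, 99.1]
force: [-0.8, -0.4, 6.0]
gripper_width: 47.5
gripper_force: 40.0
```

Call:
{"op": "send_rows", "data": {"steps": [[[0,0,-0.4,0,0.2],[0,0,-0.7,0,0.2],[0,0,-0.9,0,0.2],[0,0,-0.5,0,0.2],[0,0,0,0,0.2]]]}}

```text
time_s: 19.27
ee_pos: [615.4, -72.1, 140.6]
ee_rot: [179.4, 0.2, 99.1]
force: [1.0, -0.6, -3.9]
gripper_width: 47.7
gripper_force: 40.0
```

Call:
{"op": "send_rows", "data": {"steps": [[[0,0,0,0,0.2],[0,0,0,0,0.2],[0,0,0,0,0.2],[0,0,0,0,0.2],[0,0,0,0,0.2]]]}}

```text
time_s: 19.68
ee_pos: [611.6, -71.8, 134.0]
ee_rot: [-179.8, -0.0, 99.1]
force: [0.5, 0.2, -5.2]
gripper_width: 47.8
gripper_force: 40.0
```

```bash
python3 -c "
from h import *
weigh();st()
print('g',rem(*slot('g',38,-3),130,99.1));print('r',rem(*slot('r',38,0),130,99.1))"
```

```text
F [-0.25  0.19 -4.57] sd [0.51 0.33 0.27] w 47.9
20.18 [612.4 -71.9 135.8] [180.    0.   99.1] F [-0.55 -0.4  -4.63] w 47.9 40.0
g (array([-5.33, -2.45,  0.14]), np.float64(0.0))
r (array([ 9.92, -1.05,  0.14]), np.float64(0.0))
```

Force is about 4.5 N, so green.

Call:
{"op": "send_rows", "data": {"steps": [[[-0.76,-0.35,0,0,0.2],[-0.76,-0.35,0,0,0.2],[-0.76,-0.35,0,0,0.2],[-0.76,-0.35,0,0,0.2],[-0.76,-0.35,0,0,0.2]]]}}

```text
time_s: 20.6
ee_pos: [566.8, -234.4, 135.9]
ee_rot: [180.0, 0.0, 99.1]
force: [0.2, -1.7, -5.0]
gripper_width: 47.8
gripper_force: 40.0
```

Call:
{"op": "send_rows", "data": {"steps": [[[-0.76,-0.35,0,0,0.2],[-0.77,-0.35,0,0,0.2],[0,0,0.8,0,0.2],[0,0,0.8,0,0.2],[0,0,0,0,0.2]]]}}

```text
time_s: 21.02
ee_pos: [544.8, -296.4, 65.8]
ee_rot: [-179.4, -0.5, 99.0]
force: [-1.9, 0.8, -5.7]
gripper_width: 47.9
gripper_force: 40.0
```

Call:
{"op": "send_rows", "data": {"steps": [[[0,0,0,0,0.2],[0,0,0,0,0.2],[0,0,0,0,0.2]]]}}

```text
time_s: 21.27
ee_pos: [551.1, -298.3, 74.1]
ee_rot: [179.8, 0.2, 99.2]
force: [-0.5, 0.2, -3.5]
gripper_width: 48.0
gripper_force: 40.0
```

```bash
python3 -c "
from h import *
st();print(rem(*slot('g',38,-3),31,99.1));yellow(grab('wrist'),0,0)"
```

```text
21.27 [ 551.1 -298.3   74.1] [179.8   0.2  99.2] F [-0.48  0.17 -3.55] w 48.0 40.0
(array([ 0.02, -0.04,  1.08]), np.float64(0.01))
stripe px 583 419 [22. 63.] [ 725.8 -364.5   38.4]
stripe px 319 320 [57. 30.] [ 551.3 -298.2   88.4]
stripe px 555 287 [ 58. 146.] [ 685.5 -285.9   31.6]
stripe px 321 188 [54. 26.] [ 544.5 -249.1   43.8]
```

Call:
{"op": "send_rows", "data": {"steps": [[[0.02,-0.04,0.5,0,0.2],[0,0,0.3,0,0.2],[0,0,0.25,0,0.2],[0,0,0,0,0.2],[0,0,0,0,0.2]]]}}

```text
time_s: 21.73
ee_pos: [548.3, -297.5, 30.5]
ee_rot: [179.9, 0.1, 99.1]
force: [-0.1, 0.7, -4.7]
gripper_width: 47.8
gripper_force: 40.0
```

Call:
{"op": "send_rows", "data": {"steps": [[[0,0,0,0,0.65],[0,0,0,0,0.65],[0,0,0,0,0.65],[0,0,-0.5,0,0.65],[0,0,-0.9,0,0.65]]]}}

```text
time_s: 22.15
ee_pos: [545.3, -296.1, 83.1]
ee_rot: [-179.6, -0.3, 99.1]
force: [-0.1, -0.5, 0.1]
gripper_width: 59.2
gripper_force: 0.0
```

Call:
{"op": "send_rows", "data": {"steps": [[[0,0,-0.9,0,0.7],[0,0,-0.2,0,0.7],[0,0,0,0,0.7],[0,0,0,0,0.7],[0,0,0,0,0.7]]]}}

```text
time_s: 22.57
ee_pos: [546.7, -296.8, 128.4]
ee_rot: [-179.9, -0.1, 99.1]
force: [-0.3, -0.8, -0.3]
gripper_width: 63.8
gripper_force: 0.0
```

```bash
python3 -c "
from h import *
st();print(rem(*cav(-24),70,99.1));yellow(grab('wrist'),0,0)"
```

```text
22.57 [ 546.7 -296.8  128.4] [-1.799e+02 -1.000e-01  9.910e+01] F [-0.29 -0.79 -0.32] w 63.8 0.0
(array([6.49, 2.51, 1.46]), np.float64(0.0))
stripe px 518 287 [ 93. 124.] [ 690.2 -304.2   33.4]
stripe px 322 252 [39. 20.] [ 548.7 -297.    45. ]
stripe px 328 178 [43. 21.] [ 544.4 -249.4   44.3]
```

Both stripes in the green tray are at z ≈ 44 mm, so those chokes lie flat. Next is cavity -24.

Call:
{"op": "send_rows", "data": {"steps": [[[0.8,0.31,0,0,0.7],[0.8,0.31,0,0,0.7],[0.8,0.31,0,0,0.7],[0.8,0.31,0,0,0.7],[0.8,0.31,0,0,0.7]]]}}

```text
time_s: 23.03
ee_pos: [582.7, -127.9, 127.9]
ee_rot: [-179.8, -0.1, 99.1]
force: [1.1, 0.5, 0.5]
gripper_width: 64.0
gripper_force: 0.0
```

Call:
{"op": "send_rows", "data": {"steps": [[[0.8,0.31,0,0,0.7],[0.8,0.31,0,0,0.7],[0.89,0.34,0,0,0.7],[0,0,0.7,0,0.7],[0,0,0.7,0,0.7]]]}}

```text
time_s: 23.45
ee_pos: [606.7, -22.7, 73.0]
ee_rot: [179.9, 0.0, 99.3]
force: [1.2, -0.9, 0.2]
gripper_width: 63.7
gripper_force: 0.0
```

Call:
{"op": "send_rows", "data": {"steps": [[[0,0,0,0,0.7],[0,0,0,0,0.7],[0,0,0,0,0.7]]]}}

```text
time_s: 23.7
ee_pos: [606.0, -25.5, 73.9]
ee_rot: [180.0, 0.0, 99.1]
force: [-0.1, 0.5, 0.7]
gripper_width: 64.0
gripper_force: 0.0
```

```bash
python3 -c "
from h import *
st();print(rem(*cav(-24),36,99.1),cav(-24));yellow(grab('wrist'),0,0)"
```

```text
23.7 [606.  -25.5  73.9] [180.    0.   99.1] F [-0.11  0.49  0.65] w 64.0 0.0
(array([ 0.03, -0.03,  0.95]), np.float64(-0.0)) (604.816, -24.688)
stripe px 316 287 [48. 25.] [604.3 -25.2  52.9]
stripe px 39 134 [83. 16.] [450.4  25.4  25.7]
stripe px 348 87 [18. 17.] [603.8  71.2  54.4]
stripe px 288 87 [10. 18.] [577.7  66.9  53.4]
stripe px 316 86 [65. 30.] [589.7  69.3  52.3]
```

Call:
{"op": "send_rows", "data": {"steps": [[[0.01,-0.04,0.5,0,0.7],[0,0,0.45,0,0.7],[0,0,0,0,0.7],[0,0,0,0,0.2],[0,0,0,0,0.2]]]}}

```text
time_s: 24.17
ee_pos: [605.3, -25.4, 37.4]
ee_rot: [179.8, 0.0, 99.1]
force: [0.3, -0.4, 0.5]
gripper_width: 53.4
gripper_force: 0.0
```

Call:
{"op": "send_rows", "data": {"steps": [[[0,0,0,0,0.2],[0,0,0,0,0.2],[0,0,0,0,0.2]]]}}

```text
time_s: 24.42
ee_pos: [604.9, -25.3, 37.4]
ee_rot: [179.9, 0.1, 99.1]
force: [-1.9, -1.2, 6.4]
gripper_width: 47.7
gripper_force: 40.0
```

Call:
{"op": "send_rows", "data": {"steps": [[[0,0,-0.4,0,0.2],[0,0,-0.7,0,0.2],[0,0,-0.9,0,0.2],[0,0,-0.5,0,0.2],[0,0,0,0,0.2]]]}}

```text
time_s: 24.83
ee_pos: [607.2, -25.1, 140.6]
ee_rot: [179.4, 0.1, 99.1]
force: [1.0, 0.0, -4.1]
gripper_width: 47.7
gripper_force: 40.0
```

Call:
{"op": "send_rows", "data": {"steps": [[[0,0,0,0,0.2],[0,0,0,0,0.2],[0,0,0,0,0.2],[0,0,0,0,0.2],[0,0,0,0,0.2]]]}}

```text
time_s: 25.25
ee_pos: [603.3, -25.0, 134.1]
ee_rot: [-179.8, -0.0, 99.1]
force: [0.7, 0.0, -4.8]
gripper_width: 47.8
gripper_force: 40.0
```

```bash
python3 -c "
from h import *
weigh();st()
print('g',rem(*slot('g',-38,0),130,99.1));print('r',rem(*slot('r',38,3),130,99.1))"
```

```text
F [-0.09  0.1  -4.27] sd [0.4  0.59 0.42] w 47.8
25.75 [604.1 -25.  135.8] [180.    0.   99.1] F [-0.23 -0.55 -4.98] w 47.8 40.0
g (array([-6.44, -4.33,  0.14]), np.float64(0.0))
r (array([ 8.81, -1.03,  0.14]), np.float64(0.0))
```

Force is about 4.2 N, so green.

Call:
{"op": "send_rows", "data": {"steps": [[[-0.72,-0.48,0,0,0.2],[-0.72,-0.48,0,0,0.2],[-0.72,-0.48,0,0,0.2],[-0.72,-0.48,0,0,0.2],[-0.72,-0.48,0,0,0.2]]]}}

```text
time_s: 26.17
ee_pos: [531.3, -183.6, 135.9]
ee_rot: [180.0, 0.0, 99.1]
force: [-0.0, 0.2, -3.4]
gripper_width: 47.6
gripper_force: 40.0
```

Call:
{"op": "send_rows", "data": {"steps": [[[-0.72,-0.48,0,0,0.2],[-0.72,-0.48,0,0,0.2],[-0.72,-0.48,0,0,0.2],[-0.68,-0.49,0,0,0.2],[0,0,0.8,0,0.2]]]}}

```text
time_s: 26.58
ee_pos: [475.7, -315.1, 109.5]
ee_rot: [179.5, 0.8, 98.9]
force: [2.3, -0.9, -4.6]
gripper_width: 47.9
gripper_force: 40.0
```

Call:
{"op": "send_rows", "data": {"steps": [[[0,0,0.8,0,0.2],[0,0,0,0,0.2],[0,0,0,0,0.2],[0,0,0,0,0.2]]]}}

```text
time_s: 26.92
ee_pos: [475.0, -307.2, 73.1]
ee_rot: [179.9, 0.1, 99.1]
force: [0.2, 0.2, -3.9]
gripper_width: 47.9
gripper_force: 40.0
```

```bash
python3 -c "
from h import *
st();print(rem(*slot('g',-38,0),32,99.1));yellow(grab('wrist'),0,0)"
```

```text
26.92 [ 475.  -307.2   73.1] [1.799e+02 1.000e-01 9.910e+01] F [ 0.15  0.2  -3.91] w 47.9 40.0
(array([ 0.01, -0.03,  1.03]), np.float64(0.01))
stripe px 586 419 [ 7. 61.] [ 678.4 -393.8    7.8]
stripe px 319 322 [57. 30.] [ 475.2 -307.2   88.2]
stripe px 619 310 [39. 87.] [ 659.9 -306.3   19.9]
stripe px 459 285 [26. 50.] [ 549.1 -297.3   43.6]
stripe px 448 196 [11. 12.] [ 530.7 -251.4   46. ]
stripe px 476 195 [27. 57.] [ 544.2 -248.9   44.8]
```

Call:
{"op": "send_rows", "data": {"steps": [[[0.01,-0.03,0.5,0,0.2],[0,0,0.3,0,0.2],[0,0,0.24,0,0.2],[0,0,0,0,0.2],[0,0,0,0,0.2]]]}}

```text
time_s: 27.38
ee_pos: [473.4, -306.8, 31.0]
ee_rot: [179.9, 0.1, 99.1]
force: [0.6, -0.5, -3.6]
gripper_width: 47.5
gripper_force: 40.0
```

Call:
{"op": "send_rows", "data": {"steps": [[[0,0,0,0,0.65],[0,0,0,0,0.65],[0,0,0,0,0.65],[0,0,-0.5,0,0.65],[0,0,-0.9,0,0.65]]]}}

```text
time_s: 27.8
ee_pos: [470.5, -305.2, 84.1]
ee_rot: [-179.7, -0.3, 99.1]
force: [0.5, 0.3, 0.3]
gripper_width: 59.2
gripper_force: 0.0
```

Call:
{"op": "send_rows", "data": {"steps": [[[0,0,-0.9,0,0.7],[0,0,-0.2,0,0.7],[0,0,0,0,0.7],[0,0,0,0,0.7],[0,0,0,0,0.7]]]}}

```text
time_s: 28.22
ee_pos: [471.6, -306.0, 128.8]
ee_rot: [-179.9, -0.1, 99.1]
force: [-0.1, -0.5, -0.5]
gripper_width: 64.3
gripper_force: 0.0
```

```bash
python3 -c "
from h import *
st();print(rem(*cav(72),70,99.1));yellow(grab('wrist'),0,0)"
```

```text
28.22 [ 471.6 -306.   128.8] [-1.799e+02 -1.000e-01  9.910e+01] F [-0.1  -0.46 -0.54] w 64.3 0.0
(array([8.82, 4.4 , 1.47]), np.float64(0.0))
stripe px 596 295 [ 80. 112.] [ 671.9 -311.    33.3]
stripe px 436 256 [21. 40.] [ 548.2 -297.1   44.8]
stripe px 322 252 [39. 20.] [ 473.8 -307.3   43.7]
stripe px 448 183 [21. 44.] [ 544.1 -249.    44.9]
```

Three chokes lie flat in green. The last one is in cavity 72.

Call:
{"op": "send_rows", "data": {"steps": [[[0.8,0.4,0,0,0.7],[0.8,0.4,0,0,0.7],[0.8,0.4,0,0,0.7],[0.8,0.4,0,0,0.7],[0.8,0.4,0,0,0.7]]]}}

```text
time_s: 28.68
ee_pos: [525.5, -134.2, 128.3]
ee_rot: [-179.8, -0.1, 99.1]
force: [0.9, -0.1, -0.2]
gripper_width: 63.6
gripper_force: 0.0
```

Call:
{"op": "send_rows", "data": {"steps": [[[0.8,0.4,0,0,0.7],[0.8,0.4,0,0,0.7],[0.8,0.4,0,0,0.7],[0.8,0.4,0,0,0.7],[0.8,0.4,0,0,0.7]]]}}

```text
time_s: 29.1
ee_pos: [579.2, 36.5, 128.3]
ee_rot: [-179.8, -0.0, 99.1]
force: [0.3, -0.8, -0.0]
gripper_width: 63.8
gripper_force: 0.0
```

Call:
{"op": "send_rows", "data": {"steps": [[[0.82,0.4,0,0,0.7],[0,0,0.7,0,0.7],[0,0,0.7,0,0.7],[0,0,0,0,0.7],[0,0,0,0,0.7]]]}}

```text
time_s: 29.52
ee_pos: [588.6, 69.5, 71.6]
ee_rot: [-179.6, -0.0, 99.1]
force: [-0.0, -0.2, 0.2]
gripper_width: 63.6
gripper_force: 0.0
```

```bash
python3 -c "
from h import *
st();print(rem(*cav(72),36,99.1),cav(72));yellow(grab('wrist'),0,0)"
```

```text
29.52 [588.6  69.5  71.6] [-179.6   -0.    99.1] F [-0.02 -0.21  0.24] w 63.6 0.0
(array([0.01, 0.03, 0.89]), np.float64(0.0)) (589.552, 70.064)
stripe px 55 299 [115.  20.] [439.1  27.7  26.1]
stripe px 322 290 [49. 25.] [589.9  69.2  52.6]
```

Call:
{"op": "send_rows", "data": {"steps": [[[0,0.03,0.5,0,0.7],[0,0,0.39,0,0.7],[0,0,0,0,0.7],[0,0,0,0,0.2],[0,0,0,0,0.2]]]}}

```text
time_s: 29.98
ee_pos: [592.8, 69.6, 40.2]
ee_rot: [179.8, 0.0, 99.1]
force: [-0.4, 0.4, 0.2]
gripper_width: 53.4
gripper_force: 0.4
```

Call:
{"op": "send_rows", "data": {"steps": [[[0,0,0,0,0.2],[0,0,0,0,0.2],[0,0,0,0,0.2]]]}}

```text
time_s: 30.23
ee_pos: [591.1, 69.3, 40.0]
ee_rot: [-180.0, 0.0, 99.1]
force: [-3.8, -1.4, 6.3]
gripper_width: 47.8
gripper_force: 40.0
```

Call:
{"op": "send_rows", "data": {"steps": [[[0,0,-0.4,0,0.2],[0,0,-0.7,0,0.2],[0,0,-0.9,0,0.2],[0,0,-0.5,0,0.2],[0,0,0,0,0.2]]]}}

```text
time_s: 30.65
ee_pos: [595.5, 70.3, 144.5]
ee_rot: [179.3, 0.0, 99.1]
force: [0.2, 0.4, -1.2]
gripper_width: 47.3
gripper_force: 40.0
```

Call:
{"op": "send_rows", "data": {"steps": [[[0,0,0,0,0.2],[0,0,0,0,0.2],[0,0,0,0,0.2],[0,0,0,0,0.2],[0,0,0,0,0.2]]]}}

```text
time_s: 31.07
ee_pos: [591.1, 69.8, 137.1]
ee_rot: [-179.9, -0.0, 99.1]
force: [-0.0, 0.6, -1.9]
gripper_width: 47.7
gripper_force: 40.0
```

```bash
python3 -c "
from h import *
weigh();st()
print('g',rem(*slot('g',-38,50),130,99.1));print('r',rem(*slot('r',38,3),130,99.1))"
```

```text
F [ 0.02 -0.26 -1.89] sd [0.55 0.66 0.4 ] w 47.8
31.57 [591.7  69.8 138.5] [180.    0.   99.1] F [ 0.7  -0.22 -1.88] w 47.8 40.0
g (array([-7.58, -4.4 ,  0.21]), np.float64(0.0))
r (array([ 6.42, -1.1 ,  0.21]), np.float64(0.0))
```

Force is about 1.8 N, so red.

Call:
{"op": "send_rows", "data": {"steps": [[[0.8,-0.14,0,0,0.2],[0.8,-0.14,0,0,0.2],[0.8,-0.14,0,0,0.2],[0.8,-0.14,0,0,0.2],[0.8,-0.14,0,0,0.2]]]}}

```text
time_s: 31.98
ee_pos: [538.1, 224.6, 138.6]
ee_rot: [180.0, 0.0, 99.1]
force: [0.3, -0.0, -2.0]
gripper_width: 47.6
gripper_force: 40.0
```

Call:
{"op": "send_rows", "data": {"steps": [[[0.8,-0.14,0,0,0.2],[0.8,-0.14,0,0,0.2],[0.82,-0.12,0,0,0.2],[0,0,0.8,0,0.2],[0,0,0.8,0,0.2]]]}}

```text
time_s: 32.4
ee_pos: [508.6, 319.6, 75.9]
ee_rot: [179.6, -0.1, 99.3]
force: [-0.0, -0.1, -3.9]
gripper_width: 47.7
gripper_force: 40.0
```

Call:
{"op": "send_rows", "data": {"steps": [[[0,0,0,0,0.2],[0,0,0,0,0.2],[0,0,0,0,0.2]]]}}

```text
time_s: 32.65
ee_pos: [508.6, 316.7, 75.8]
ee_rot: [179.9, -0.0, 99.1]
force: [0.8, -0.2, -0.9]
gripper_width: 47.5
gripper_force: 40.0
```

```bash
python3 -c "
from h import *
st();print(rem(*slot('r',38,3),34,99.1));grab('wrist');grab('top','t3.png')"
```

```text
32.65 [508.6 316.7  75.8] [179.9  -0.   99.1] F [ 0.82 -0.2  -0.87] w 47.5 40.0
(array([-0.  , -0.02,  1.05]), np.float64(-0.0))
```

View pics/t3.png

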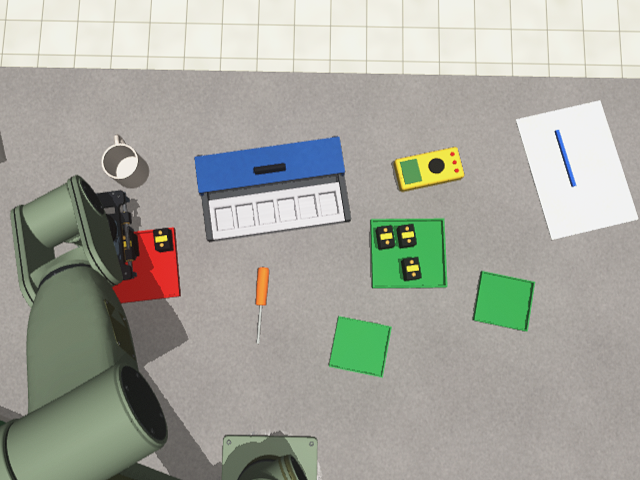

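All cavities are empty, and three chokes are in green at (386,236), (407,236) and (411,268). The red choke, now at (163,239), seems to have shifted from (155,243), so I check it.

Run:
```python
from h import *
f=np.load('/tmp/top.npz')
for p in [(163,239),(157,239),(169,239),(163,233),(163,244)]: print(pt(f,*p,z=44).round(1),pt(f,*p).round(1))
c=np.array([470.7,307.4]);a=np.radians(7.8);R=np.array([[np.cos(a),np.sin(a)],[-np.sin(a),np.cos(a)]])
print(R@(pt(f,163,239,z=44)[:2]-c))
yellow(np.load('/tmp/wrist.npz'),0,0)
im=cv2.imread('pics/t3.png');cv2.imwrite('pics/c5.png',cv2.resize(im[210:320,90:200],None,fx=5,fy=5,interpolation=cv2.INTER_CUBIC))
```

```text
[527.6 249.6  44. ] [527.1 248.7  47.3]
[527.3 262.9  44. ] [527.7 263.6  41.4]
[527.8 236.2  44. ] [528.1 236.7  42. ]
[541.1 250.3  44. ] [540.9 250.   45.1]
[516.3 248.9  44. ] [516.4 249.1  43.3]
[ 48.49005079 -65.00634016]
stripe px 360 392 [ 6. 12.] [543.1 253.1  46.9]
stripe px 312 392 [ 6. 13.] [515.4 248.8  47.1]
stripe px 336 398 [19. 23.] [530.2 245.1  44.2]
stripe px 319 318 [56. 30.] [508.8 317.1  88.4]
```

View pics/c5.png

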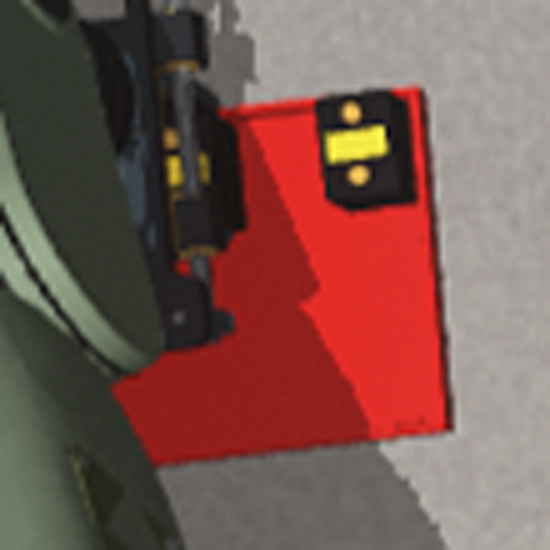

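The knocked choke (crop (367,150)) lies flat in the corner of the red tray, at tray (48,-65) with its top at about 44 mm, so it is fine. Now I place the last one.

Call:
{"op": "send_rows", "data": {"steps": [[[0,-0.02,0.5,0,0.2],[0,0,0.3,0,0.2],[0,0,0.25,0,0.2],[0,0,0,0,0.2],[0,0,0,0,0.2]]]}}

```text
time_s: 33.17
ee_pos: [507.4, 316.4, 33.3]
ee_rot: [179.9, -0.0, 99.1]
force: [0.5, 0.0, -1.6]
gripper_width: 48.1
gripper_force: 40.0
```

Call:
{"op": "send_rows", "data": {"steps": [[[0,0,0,0,0.65],[0,0,0,0,0.65],[0,0,0,0,0.65],[0,0,-0.5,0,0.65],[0,0,-0.9,0,0.65]]]}}

```text
time_s: 33.58
ee_pos: [504.3, 314.8, 85.7]
ee_rot: [-179.5, 0.2, 99.1]
force: [0.5, 0.1, -0.7]
gripper_width: 59.3
gripper_force: 0.0
```

Call:
{"op": "send_rows", "data": {"steps": [[[0,0,-0.9,0,0.6],[0,0,-0.9,0,0.6],[0,0,0,0,0.6],[0,0,0,0,0.6],[0,0,0,0,0.6]]]}}

```text
time_s: 34.0
ee_pos: [506.4, 316.1, 160.4]
ee_rot: [-180.0, 0.0, 99.1]
force: [-0.6, -0.8, -0.0]
gripper_width: 54.6
gripper_force: 0.0
```

```bash
python3 -c "
from h import *
st();print(rem(684.2,15.3,72,99.1));yellow(grab('wrist'),0,0)
f=np.load('/tmp/top.npz');print(pt(f,269,169,z=91))"
```

```text
34.0 [506.4 316.1 160.4] [-180.     0.    99.1] F [-0.56 -0.77 -0.03] w 54.6 0.0
(array([-8.13,  3.2 ,  2.21]), np.float64(0.0))
stripe px 353 320 [8. 8.] [543.1 254.6  46.4]
stripe px 317 321 [8. 8.] [515.1 249.9  46.7]
stripe px 334 319 [32. 17.] [528.9 252.3  44.6]
stripe px 321 236 [35. 18.] [507.8 316.8  44.7]
[679.49244136  14.55291679  91.        ]
```

Call:
{"op": "send_rows", "data": {"steps": [[[-0.81,0.32,0,0,0.6],[-0.81,0.32,0,0,0.6],[-0.81,0.32,0,0,0.6],[-0.81,0.32,0,0,0.6],[-0.81,0.32,0,0,0.6]]]}}

```text
time_s: 34.47
ee_pos: [595.2, 164.9, 158.4]
ee_rot: [-179.8, 0.0, 99.1]
force: [0.6, 1.7, -0.3]
gripper_width: 54.5
gripper_force: 0.0
```

Call:
{"op": "send_rows", "data": {"steps": [[[-0.81,0.32,0,0,0.6],[-0.81,0.32,0,0,0.6],[-0.81,0.32,0,0,0.6],[-0.81,0.32,0,0,0.6],[-0.84,0.32,0,0,0.6]]]}}

```text
time_s: 34.88
ee_pos: [684.3, 14.0, 158.2]
ee_rot: [-179.8, -0.0, 99.1]
force: [-0.4, 1.5, -0.9]
gripper_width: 54.0
gripper_force: 0.0
```

Call:
{"op": "send_rows", "data": {"steps": [[[0,0,0,0,0.6],[0,0,0.8,0,0.6],[0,0,0.8,0,0.6],[0,0,0.5,0,0.6],[0,0,0,0,0.6]]]}}

```text
time_s: 35.3
ee_pos: [679.8, 15.6, 69.2]
ee_rot: [-179.2, -0.1, 99.1]
force: [-0.9, 0.1, -0.8]
gripper_width: 54.7
gripper_force: 0.0
```

Call:
{"op": "send_rows", "data": {"steps": [[[0,0,0,0,0.6],[0,0,0,0,0],[0,0,0,0,0],[0,0,0,0,0],[0,0,0,0,0]]], "squeeze": 20}}

```text
time_s: 35.72
ee_pos: [685.4, 15.6, 78.0]
ee_rot: [179.9, 0.0, 99.1]
force: [-0.8, 0.2, 0.9]
gripper_width: 30.8
gripper_force: 0.0
```

Call:
{"op": "send_rows", "data": {"steps": [[[0,0,0,0,0],[0,0,0,0,0],[0,0,0,0,0],[0,0,0,0,0]]]}}

```text
time_s: 36.05
ee_pos: [684.2, 15.4, 76.9]
ee_rot: [-180.0, 0.0, 99.2]
force: [-1.2, 0.0, 3.1]
gripper_width: 11.9
gripper_force: 20.0
```

```bash
python3 -c "
from h import *
st();print(rem(585.5,-0.7,72))"
```

```text
36.05 [684.2  15.4  76.9] [-180.     0.    99.2] F [-1.17  0.01  3.1 ] w 11.9 20.0
(array([-0.  , -2.5 ,  0.12]), 0)
```

Call:
{"op": "send_rows", "data": {"steps": [[[0,-0.4,0,0,0],[0,-0.4,0,0,0],[0,-0.4,0,0,0],[0,-0.4,0,0,0],[0,-0.4,0,0,0]]]}}

```text
time_s: 36.47
ee_pos: [606.7, 2.6, 76.8]
ee_rot: [179.8, 0.1, 99.2]
force: [2.0, 0.0, -0.5]
gripper_width: 11.9
gripper_force: 20.0
```

Call:
{"op": "send_rows", "data": {"steps": [[[0,-0.25,0,0,0],[0,-0.2,0,0,0],[0,-0.1,0,0,0],[0,0,0,0,0],[0,0,0,0,0]]]}}

```text
time_s: 36.88
ee_pos: [585.6, -0.9, 76.8]
ee_rot: [179.8, 0.1, 99.1]
force: [4.4, -1.7, -1.3]
gripper_width: 11.6
gripper_force: 20.0
```

Call:
{"op": "send_rows", "data": {"steps": [[[0,-0.1,0,0,0],[0,-0.05,0,0,0],[0,0,0,0,0],[0,0,0,0,0]]]}}

```text
time_s: 37.22
ee_pos: [585.6, -0.9, 76.9]
ee_rot: [179.1, 0.1, 99.1]
force: [18.1, 0.7, -11.2]
gripper_width: 12.0
gripper_force: 20.1
```

Hard stop: the cover is closed. I ease off, release and retreat.

Call:
{"op": "send_rows", "data": {"steps": [[[0,0.15,0,0,0],[0,0,0,0,0],[0,0,0,0,0.6],[0,0,0,0,0.6],[0,0,0,0,0.6]]]}}

```text
time_s: 37.63
ee_pos: [582.5, -0.3, 76.0]
ee_rot: [-179.8, -0.1, 99.1]
force: [-0.6, -0.1, 0.4]
gripper_width: 29.0
gripper_force: 0.0
```

Call:
{"op": "send_rows", "data": {"steps": [[[0,0,0,0,0.6],[0,0,-0.5,0,0.6],[0,0,-0.9,0,0.6],[0,0,-0.9,0,0.6],[0,0,-0.9,0,0.6]]]}}

```text
time_s: 38.05
ee_pos: [582.8, -0.5, 205.5]
ee_rot: [-179.9, -0.0, 99.1]
force: [0.7, -1.0, -0.1]
gripper_width: 54.7
gripper_force: 0.0
```

Call:
{"op": "send_rows", "data": {"steps": [[[0,-0.8,-0.8,0,0.6],[0,-0.8,-0.8,0,0.6],[0,-0.8,-0.8,0,0.6],[0,-0.8,-0.5,0,0.6],[0,-0.8,0,0,0.6]]]}}

```text
time_s: 38.47
ee_pos: [433.5, -24.9, 317.0]
ee_rot: [179.6, 0.1, 99.1]
force: [0.6, -1.4, 0.5]
gripper_width: 54.7
gripper_force: 0.0
```

Call:
{"op": "send_rows", "data": {"steps": [[[0,0,0,0,0.6],[0,0,0,0,0.6],[0,0,0,0,0.6],[0,0,0,0,0.6],[0,0,0,0,0.6]]]}}

```text
time_s: 38.88
ee_pos: [434.2, -24.6, 312.1]
ee_rot: [-179.9, -0.0, 99.1]
force: [-0.2, 0.0, -0.4]
gripper_width: 54.6
gripper_force: 0.0
```

```bash
python3 -c "
from h import *
st();grab('top','t4.png')"
```

```text
38.88 [434.2 -24.6 312.1] [-179.9   -0.    99.1] F [-0.18  0.05 -0.42] w 54.6 0.0
```

View pics/t4.png

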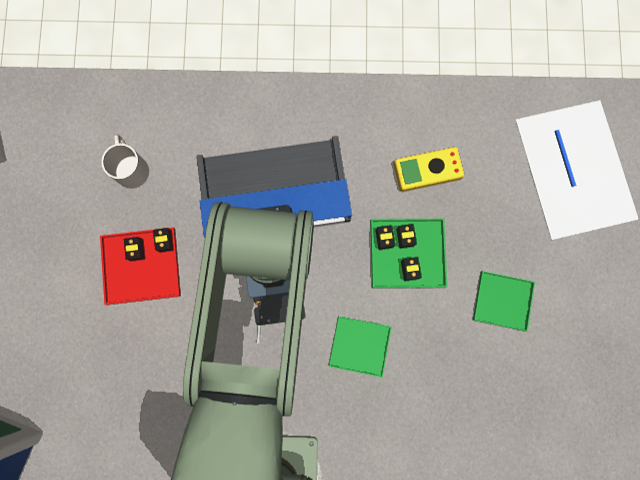

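Final view: two chokes in red at (134,248) and (162,239), three in green, the cover closed (it travelled the full 100 mm between stops), and the mug and meter unmoved.

```bash
python3 -c "
from h import *
print(env.job_done())"
```

```text
the job is handed in; nothing more can be done
None
```

I handed the job in after about 39 s of robot time: five chokes sorted by weight, three in green and two in red, with the cover slid fully closed and the arm clear; no verdict came back, and the last picture showed the meter and mug in place, with the screwdriver mostly hidden behind the arm.

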